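Vent a bench pressure flask through its lock-nut valve

ROBOT

A 6-joint arm with a two-finger parallel gripper is mounted at the origin on a cart in front of the work surface, level with it; the furniture and walls round the work are solid. World frame = base frame: x ahead of the robot, y to its left, z up, the work surface at z = 0. Lengths are in m, angles in rad, forces in N, time in s.
With the tool pointing down it reaches from about 0.25 to 0.725 m from the base axis. Payload 9.7 kg.
Tool frame: the origin (TCP) lies at the very end of the fingers, on their centre line; the grasp point (between the pads) lies r.tcp_to_grasp behind it (r.tcp_to_grasp is the distance from the TCP to the grasp point, in m); z points along the fingers, y is the direction in which the jaws open and shut (so a half turn about z gives the same grasp; the last joint's range is limited). The gripper opens to 85 mm and grips with 20 to 120 N. Pads are 22 mm wide; open, the fingers measure 114 mm over their backs; the gripper's body (76 mm by 85 mm) begins 54 mm behind the grasp point. The pads swing forward as they close: fully open they stand 13 mm farther back than shut.
Start: joints at [-1.291, 0.087, 0.176, 1.66, 0, 1.571], TCP at [0.152, -0.529, 0.231] pointing down, gripper open.
Joint ranges: [-3.13, 3.13], [-0.85, 1.81], [-1.15, 1.24], [-2.2, 2.28], [-1.44, 1.52], [-3.14, 3.14]. Speed limits (rad/s): [2.22, 2.22, 2.57, 3.14, 3.14, 3.14].

INTERFACE

Orientations are given as a unit quaternion [x, y, z, w].
In Python, from station import r gives the robot as it stands.
- The arm moves only by the tool carry_out, never from a script. Its argument "moves" is a list of rows, each a list of 7 numbers: the gripper command: -1 is shut, 1 is fully open, values between are in proportion, then the shift along the tool's x, y, z scaled (see below), then the turn, a rotation vector about the tool's x, y, z scaled (see below). In form: [[grip, tx, ty, tz, ax, ay, az], ...]. A call has 1 to 5 rows; each row is the pose to reach, as a shift and turn from the pose commanded when the call began, along the tool's axes at that moment; what a row does not reach only later rows make up. The controller multiplies each number of a shift by 0.5 m and each number of a turn by 90 degrees. A row lasts 1/8 s, in which the tool goes at most 62.5 mm and 10.7 degrees, less where a joint would pass 70% of its speed; a pose out of reach is approached as far as the arm can. A call with a number of a shift or a turn outside -1 to 1 is refused whole. A call with a gripper value outside its range is refused whole. The fingers move at their own pace and stop on an object; the grip force is fixed at half the most. Time passes only in rows, so rows that repeat a pose let the fingers close. It gives the time, the measured TCP pose, the force and the opening at its end, in the units of the state.
- r.get_obs(): the state, without advancing time (a new reading comes with each control period).
- r.grab_frame(name): name is "side" or "top"; returns a dict with "color" (384x512x3 uint8, blue, green, red), "camera_matrix" (3x3 intrinsics, pixels), "R" (3x3) and "t" (3): a world point X has camera coordinates R X + t. Camera axes: x right, y down, z forward; pixel columns grow to the right and rows downward; lengths in m; the calibration is good to about 2 mm. A picture is of the moment at which its call begins. There is no depth.
- r.sign_off(): hands the job in, once; it reports no verdict.
The state is a dict: "time_s": time; "qpos": joint angles; "dq": joint speeds; "joint_torque": joint torques, N m; "tool_pos": TCP position; "orientation": TCP orientation; "force": force on the tool from outside, world axes, zero at the start; "wrist_torque": the same for the moment, N m; "grip_width": finger opening in m.
Only numpy, scipy, OpenCV 4.12 (cv2) and the standard library are available. Lean on these libraries where they do the work, as an engineer would, in place of code of your own. Each camera call takes 0.05 s, during which the arm holds its last target. There are 200 camera calls.

TASK

The small steel pressure flask on the worktop has to be vented. Unscrew the tiny knurled lock nut on its valve, anticlockwise seen from above, all the way up to its stop; then push the freed red-tipped valve pin down nearly to the bottom of its travel, hold it there for a good second, and let it spring back up. Be gentle: do not bend the valve stem sideways or push or pull hard on its rubber bushing, and leave the other things where they stand.

Things in the scene. Friction and masses are not known exactly. Their poses are not given: they have to be found in the camera images.
- flask: pressure flask fixed to the worktop: square aluminium foot 90 x 90 x 8 mm, steel body 62 mm across, dark lid 68 mm across with its top 62 mm up, dial gauge on its -x side, brass hose barb on +y. Origin at the centre of its underside, z up. On its z axis, from the lid up: rubber bushing, brass stem, knurled nut, red-tipped pin.
- socket (a point): centre of the top of the rubber bushing (26 mm across), 72 mm above the worktop at rest, z along the valve. The brass stem, 9 mm across, rises from it; its top (the seat of the nut) is 12 to 28 mm above this point, differing by flask and not measured. The bushing tilts 1 rad per 3 Nm about a point 10 mm lower (1.7 to 4 N per mm at the nut); beyond 0.15 rad the stem is bent.
- bush_z (a joint): how far the load on the valve squashes the bushing down, m: 0 at rest, + when pushed down, - when pulled up; the valve on it moves 1 mm per 8 N. More than 1.6 mm (13 N) down or 2 mm (16 N) up damages it.
- nut (a joint): turn of the aluminium lock nut, rad: 0 = screwed down on the stem's top (start), + anticlockwise from above, stop at 3.6; needs 0.05 Nm. Cylinder 14 mm across, 9 mm high, underside at the stem's top at 0; it rises 1 mm along the pin per rad and stays on it. It moves down with the pin, so turning it while holding its height pushes the pin in.
- pin (a joint): how far the valve pin is pushed in, m: 0 = up, 0.004 = bottom; spring 3 N at first movement, 7 N at the bottom. Red tip 8 mm across; its top is 19 mm above the stem's top (so 31 to 47 mm above the socket), 10 mm above the nut's top at the start, 6.4 mm when the nut is unscrewed. The pin can go down only as far as the nut has risen.
- vial_b: glass sample vial with blue screw cap, 22 mm across, 48 mm tall, standing near the flask; origin at the centre of its underside. A bystander.
- vial_d: glass sample vial with black screw cap, 22 mm across, 48 mm tall, standing near the flask; origin at the centre of its underside. A bystander.
- cup_a: white sample cup with blue lid, 55 mm across, 58 mm tall; origin at the centre of its underside. A bystander.
- dropper: small brown reagent bottle with black cap, 34 mm across, 85 mm tall; origin at the centre of its underside. A bystander.
- box_caps: blue carton, 55 x 90 x 45 mm (x, y, z); origin at the centre of its underside. A bystander.
- tape_roll: roll of tan tape lying flat, 52 mm across, 19 mm high; origin at the centre of its underside. A bystander.

How it is judged:
On the way, in this order (a step that is already met when the one before it is completed fails the run):
1. the lock nut is unscrewed to its stop (beyond 3.3 of 3.6 rad) (value of joint nut above 3.3 rad), for 0.1 s.
2. with the nut unscrewed, the pin is held pushed down at least 2.8 mm (of 4) for 0.8 s (value of joint pin above 0.0028 m and value of joint nut above 3 rad), for 0.8 s.
At the end, for the whole second after the job is handed in: The nut is still unscrewed (above 3.0 rad), the pin has sprung back up (pushed in less than 0.6 mm) and the valve stands upright (within 0.05 rad) (value of joint nut above 3 rad and value of joint pin below 0.0006 m and angle between socket's own z axis and vertical below 0.05 rad); the robot touches nothing.
It fails at once if the valve stem is bent sideways (tilted more than 0.15 rad) (angle between socket's own z axis and vertical above 0.15 rad).
It fails at once if the bushing is overloaded: squashed by more than 1.6 mm (13 N) or pulled up by more than 2 mm (16 N) (value of joint bush_z above 0.0016 m or value of joint bush_z below -0.002 m).
It fails at once if a bystander is moved by more than 20 mm (distance of any of vial_b, vial_d, cup_a, box_caps from where it was at the start of the episode above 0.02 m).
It also fails if it takes over 67 s, if anything falls off the work surface, if the arm or the gripper's body presses on something with over 40 N, if the wrist force passes 120 N, or if a joint passes its speed limit or range.

## Working session

There is one attempt and no reset: what is moved stays moved. The work goes in short steps, Python scripts to look and compute and a tool call to move; the robot and the scene stay as the last step left them, time stands still between calls to the robot, and variables do not carry over. Pictures are saved under pics/ and viewed, about 8 in all and at most 12, crops included, and the job is handed in when it is done.

Besides the shell and the picture viewer there is one more tool, called after "Call:" as name(argument=value, ...), one argument or row to a line, values as JSON. carry_out: Moves the arm, as the interface text tells. Shifts and turns lie within -1 to 1; 1 stands for 0.5 m of shift or 90 degrees of turn. Its arguments: {"type":"object","properties":{"moves":{"type":"array"}},"required":["moves"]}

```bash
ls; mkdir -p pics; python3 - <<'E'
from station import r
import cv2,json,numpy as np
o=r.get_obs();print(o, r.tcp_to_grasp)
d={}
for n in("side","top"):
    f=r.grab_frame(n);cv2.imwrite(f"pics/{n}0.png",f["color"]);
    print(n,f["camera_matrix"],f["R"],f["t"])
E
```

```text
pics
{'time_s': 0.0, 'qpos': array([-1.29102859e+00,  8.74388538e-02,  1.75125659e-01,  1.65980460e+00,
       -1.40081085e-05,  1.57078737e+00]), 'dq': array([-0.00044121,  0.00099397, -0.00046079, -0.00016886,  0.00117032,
        0.00057871]), 'joint_torque': array([-1.12739239e-03, -5.20392931e+01,  4.64798212e+01,  1.63098442e-02,
       -9.06176723e-06, -1.04272362e-05]), 'tool_pos': array([ 0.15180391, -0.52839033,  0.23059039]), 'orientation': array([ 9.90231353e-01,  1.39432530e-01, -9.90574302e-05, -6.53302688e-04]), 'force': array([ 0.0789824 ,  0.38700844, -0.25975763]), 'wrist_torque': array([ 0.02496141, -0.03358668,  0.006121  ]), 'grip_width': 0.08541414441366242} 0.0187
side [[349.33624453   0.         253.86739695]
 [  0.         349.33624453 195.65488271]
 [  0.           0.           1.        ]] [[ 0.99867549 -0.04645164  0.02212489]
 [-0.00573544 -0.52784038 -0.84932422]
 [ 0.05113091  0.84807239 -0.52740767]] [-0.48583399  0.09282414  0.93919481]
top [[402.14878986   0.         261.34515591]
 [  0.         402.14878986 194.56558687]
 [  0.           0.           1.        ]] [[-0.00547478 -0.99979271  0.01961041]
 [-0.98585425  0.00211124 -0.16759157]
 [ 0.16751543 -0.02025053 -0.98566145]] [-0.00781529  0.46616641  1.06625239]
```

View pics/side0.png

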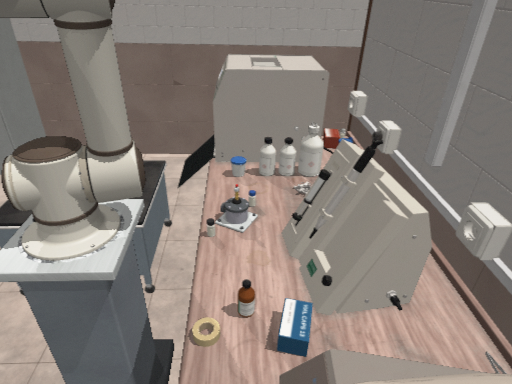

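View pics/top0.png

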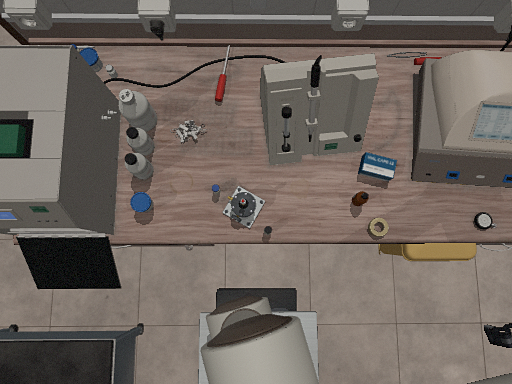

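The side view shows the flask at about (237,208), with a vial on each side. The top view shows it at about (243,205). I'll enlarge both.

```bash
python3 - <<'E'
import cv2,numpy as np
a=cv2.imread('pics/side0.png')[170:245,195:275];b=cv2.imread('pics/top0.png')[170:245,205:285]
f=lambda i:cv2.resize(i,None,fx=5,fy=5,interpolation=cv2.INTER_CUBIC)
cv2.imwrite('pics/c1.png',np.hstack([f(a),f(b)]))
E
```

```text
(no output)
```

View pics/c1.png

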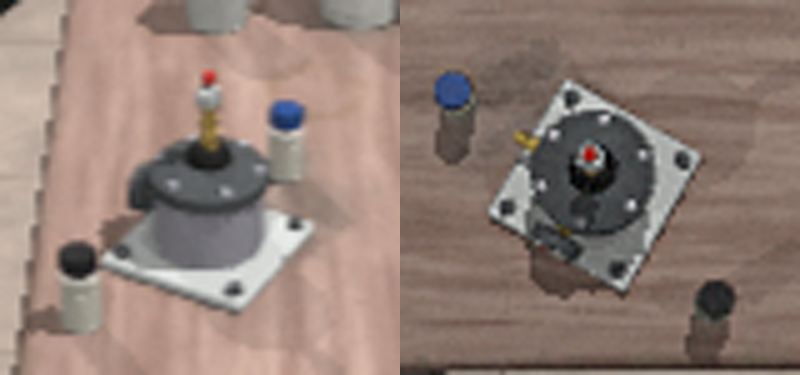

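```bash
cat > h.py <<'E'
import numpy as np
from scipy.optimize import least_squares
from scipy.spatial.transform import Rotation
C={'side':(349.33624453,253.86739695,195.65488271,np.array([[0.99867549,-0.04645164,0.02212489],[-0.00573544,-0.52784038,-0.84932422],[0.05113091,0.84807239,-0.52740767]]),np.array([-0.48583399,0.09282414,0.93919481])),
'top':(402.14878986,261.34515591,194.56558687,np.array([[-0.00547478,-0.99979271,0.01961041],[-0.98585425,0.00211124,-0.16759157],[0.16751543,-0.02025053,-0.98566145]]),np.array([-0.00781529,0.46616641,1.06625239]))}
def proj(n,X):
    f,cx,cy,R,t=C[n];p=R@np.asarray(X)+t
    return np.array([cx+f*p[0]/p[2],cy+f*p[1]/p[2]])
def at(n,uv,z):
    f,cx,cy,R,t=C[n];d=R.T@np.array([(uv[0]-cx)/f,(uv[1]-cy)/f,1]);o=-R.T@t
    return o+d*(z-o[2])/d[2]
def tri(s,tp):
    g=least_squares(lambda X:np.r_[proj('side',X)-s,proj('top',X)-tp],[.4,0,.1]);return g.x,g.fun
E
python3 - <<'E'
from h import *
s=lambda x,y:(195+x/5-.4,170+y/5-.4)
t=lambda x,y:(205+(x-400)/5-.4,170+y/5-.4)
print('tip',tri(s(209,76),t(590,154)))
print('lid top',at('top',t(593,171.5),.062), 'side lid',at('side',s(207,172),.062))
print('foot c',np.mean([at('top',t(*c),.008) for c in[(568,80),(700,156),(628,292),(490,213)]],0),[at('top',t(*c),.008)[:2] for c in[(568,80),(700,156),(628,292),(490,213)]])
print('vialb',at('top',t(453,90),.048),'viald',at('top',t(716,299),.048),at('side',s(78,258),.048),at('side',s(287,114),.048))
x=at('top',t(593,171.5),.062)
for z in (.072,.084,.09,.095,.1,.105,.11,.115,.12):print(z,(proj('side',[x[0],x[1],z])+.4-[195,170])*5,(proj('top',[x[0],x[1],z])+.4-[205,170])*5+[400,0])
E
```

```text
tip (array([0.43857776, 0.03986833, 0.11564925]), array([-0.15213901,  0.02860484, -0.01347911, -0.14701463]))
lid top [0.43703019 0.03963563 0.062     ] side lid [0.43761996 0.02821887 0.062     ]
foot c [0.43739801 0.03898251 0.008     ] [array([0.49740668, 0.05527396]), array([ 0.45360984, -0.01933004]), array([0.3769971 , 0.02135187]), array([0.42157839, 0.09863426])]
vialb [0.48423083 0.11645612 0.048     ] viald [ 0.3696244  -0.02626032  0.048     ] [ 0.37050466 -0.03099216  0.048     ] [0.4850744 0.111591  0.048    ]
0.072 [205.76982007 145.31994106] [592.53176702 168.77467797]
0.084 [205.65471464 126.6979487 ] [591.95834164 165.4371201 ]
0.09 [205.5965854  117.29368084] [591.66678413 163.74014236]
0.095 [205.547847  109.4086818] [591.42129873 162.31132221]
0.1 [205.49883584 101.47955554] [591.17348695 160.86896161]
0.105 [205.44954962  93.50593061] [590.92331555 159.41286716]
0.11 [205.39998604  85.48743134] [590.67075069 157.94284177]
0.115 [205.35014272  77.42367786] [590.41575783 156.45868456]
0.12 [205.30001731  69.31428598] [590.15830181 154.96019075]
```

Both cameras put the valve axis at about (0.4375, 0.0395). The tip top is at about z 0.118, so the nut spans roughly 0.099 to 0.108. That is consistent with the given limits, and the triangulated tip agrees with the lid and foot centres. Next I'll work out the approach.

```bash
cat >> h.py <<'E'
def st(tgt=None,dyaw=0):
    from station import r
    o=r.get_obs();R=Rotation.from_quat(o['orientation']);M=R.as_matrix()
    print('t',round(o['time_s'],2),'pos',o['tool_pos'].round(4),'yaw x',round(np.arctan2(M[1,0],M[0,0]),4),'tilt',M[:2,2].round(4),'q',o['qpos'].round(3),'F',o['force'].round(2),'T',o['wrist_torque'].round(3),'w',round(o['grip_width'],4))
    print('tool x in world',M[:,0].round(3),'y',M[:,1].round(3),'F tool',(M.T@o['force']).round(2))
    if tgt is not None: print('scaled shift',(M.T@(np.array(tgt)-o['tool_pos'])/.5).round(4))
    return o
E
python3 -c "
from h import *
st([.4375,.0395,.2])"
```

```text
t 0.1 pos [ 0.1518 -0.5284  0.2306] yaw x 0.2797 tilt [-0.0003  0.0012] q [-1.291  0.087  0.175  1.66  -0.     1.571] F [0.48 0.32 0.34] T [-0.003  0.018  0.055] w 0.0854
tool x in world [ 0.961  0.276 -0.   ] y [ 0.276 -0.961 -0.001] F tool [ 0.55 -0.17 -0.34]
scaled shift [ 0.8627 -0.9339  0.0624]
```

Call:
carry_out(
  moves=[
    [1,0.86,-0.93,0.03,0,0,0],
    [1,0.86,-0.93,0.03,0,0,0],
    [1,0.86,-0.93,0.03,0,0,0],
    [0,0.86,-0.93,0.03,0,0,0],
    [0,0.86,-0.93,0.03,0,0,0],
  ],
)

```text
time_s: 0.72
tool_pos: [0.2927, -0.2478, 0.2236]
orientation: [0.99, 0.139, 0.0, 0.0]
force: [1.5, -0.1, -0.6]
grip_width: 0.0516
```

```bash
python3 -c "
from h import *
st([.4375,.0395,.2])"
```

```text
t 0.72 pos [ 0.2927 -0.2478  0.2236] yaw x 0.2791 tilt [ 0.0002 -0.    ] q [-0.703 -0.31  -0.2    1.681  0.     2.16 ] F [ 1.46 -0.09 -0.62] T [-0.019 -0.072 -0.068] w 0.0516
tool x in world [0.961 0.275 0.   ] y [ 0.275 -0.961  0.   ] F tool [1.37 0.49 0.62]
scaled shift [ 0.4366 -0.4725  0.0472]
```

Call:
carry_out(
  moves=[
    [0,0.4366,-0.4725,0.047,0,0,0],
    [0,0.4366,-0.4725,0.047,0,0,0],
    [0,0.4366,-0.4725,0.047,0,0,0],
    [0,0.4366,-0.4725,0.047,0,0,0],
    [0,0.4366,-0.4725,0.047,0,0,0],
  ],
)

```text
time_s: 1.35
tool_pos: [0.4329, 0.031, 0.2009]
orientation: [0.99, 0.14, 0.0, 0.0]
force: [1.7, -0.2, -0.8]
grip_width: 0.043
```

```bash
python3 -c "
from h import *
st([.4375,.0395,.14])"
```

```text
t 1.35 pos [0.4329 0.031  0.2009] yaw x 0.2802 tilt [ 0.0004 -0.0001] q [ 0.072 -0.199 -0.156  1.613 -0.     2.933] F [ 1.7  -0.18 -0.78] T [-0.109 -0.083  0.014] w 0.043
tool x in world [0.961 0.277 0.   ] y [ 0.277 -0.961  0.   ] F tool [1.59 0.65 0.78]
scaled shift [ 0.0135 -0.0138  0.1218]
```

Call:
carry_out(
  moves=[
    [0,0.0135,-0.0138,0.12,0,0,0],
    [0,0.0135,-0.0138,0.14,0,0,0],
    [-0.3,0.0135,-0.0138,0.17,0,0,0],
    [-0.3,0.0135,-0.0138,0.17,0,0,0],
  ],
)

```text
time_s: 1.85
tool_pos: [0.437, 0.0365, 0.1166]
orientation: [0.99, 0.139, 0.0, 0.0]
force: [0.5, 0.0, -0.3]
grip_width: 0.0297
```

```bash
cat > snap.py <<'E'
import sys,cv2,numpy as np
from station import r
n=sys.argv[1]
f=lambda i:cv2.resize(i,None,fx=6.6,fy=6.6,interpolation=cv2.INTER_CUBIC)
a=r.grab_frame('side')['color'];b=r.grab_frame('top')['color']
cv2.imwrite(f'pics/{n}.png',np.hstack([f(a[155:230,205:265]),f(b[165:240,213:273])]))
E
python3 snap.py c2; python3 -c "
from h import *
st([.4375,.0395,.14])"
```

```text
t 1.95 pos [0.4376 0.0367 0.1176] yaw x 0.2784 tilt [0.002  0.0001] q [ 0.084 -0.194 -0.313  1.451 -0.     2.947] F [-0.53  0.47 -0.08] T [ 0.034 -0.001  0.057] w 0.0297
tool x in world [0.961 0.275 0.002] y [ 0.275 -0.961  0.   ] F tool [-0.38 -0.6   0.08]
scaled shift [ 0.0015 -0.0055 -0.0448]
```

View pics/c2.png

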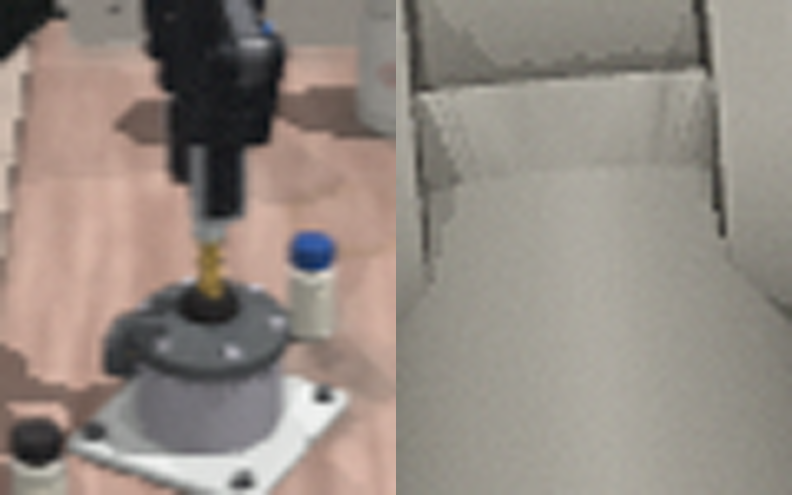

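The side crop shows the fingers straddling the valve. The nut's underside is at about row 240 of the crop, so z is about 0.097. The top view is blocked by the arm. I'll correct y, go down to z of about 0.092, then check forces before closing.

Call:
carry_out(
  moves=[
    [-0.3,0.0015,-0.0055,0.02,0,0,0],
    [-0.3,0.0015,-0.0055,0.05,0,0,0],
    [-0.3,0.0015,-0.0055,0.05,0,0,0],
    [-0.3,0.0015,-0.0055,0.05,0,0,0],
  ],
)

```text
time_s: 2.45
tool_pos: [0.4369, 0.0402, 0.091]
orientation: [0.99, 0.139, -0.0, -0.0]
force: [0.6, -0.3, 0.4]
grip_width: 0.0299
```

```bash
python3 snap.py c3; python3 -c "
from h import *
st([.4375,.0395,.092])
st()"
```

```text
t 2.55 pos [0.4372 0.0402 0.0914] yaw x 0.2799 tilt [0.0004 0.    ] q [ 0.092 -0.188 -0.358  1.401  0.     2.953] F [-0.03  0.08  0.49] T [-0.007 -0.047 -0.016] w 0.0298
tool x in world [0.961 0.276 0.   ] y [ 0.276 -0.961  0.   ] F tool [-0.01 -0.08 -0.49]
scaled shift [ 0.0002  0.0015 -0.0012]
t 2.55 pos [0.4372 0.0402 0.0914] yaw x 0.2799 tilt [0.0004 0.    ] q [ 0.092 -0.188 -0.358  1.401  0.     2.953] F [-0.03  0.08  0.49] T [-0.007 -0.047 -0.016] w 0.0298
tool x in world [0.961 0.276 0.   ] y [ 0.276 -0.961  0.   ] F tool [-0.01 -0.08 -0.49]
```

View pics/c3.png

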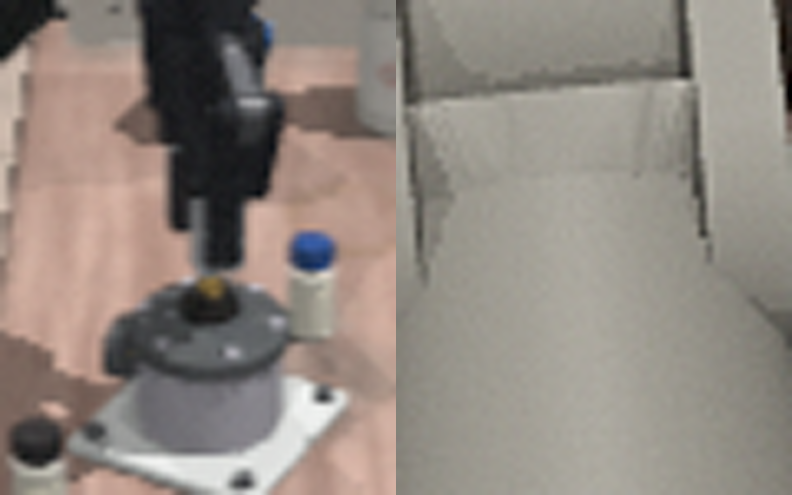

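The fingers straddle the stem below the nut, and the forces are near zero. I'll close now.

Call:
carry_out(
  moves=[
    [-0.5,0,0,0,0,0,0],
    [-0.6,0,0,0,0,0,0],
    [-1,0,0,0,0,0,0],
    [-1,0,0,0,0,0,0],
    [-1,0,0,0,0,0,0],
  ],
)

```text
time_s: 3.18
tool_pos: [0.4372, 0.0401, 0.0913]
orientation: [0.99, 0.139, 0.0, 0.0]
force: [-0.2, -1.3, 2.2]
grip_width: 0.0106
```

```bash
python3 -c "
from h import *
st()"
```

```text
t 3.17 pos [0.4372 0.0401 0.0913] yaw x 0.2797 tilt [ 0.0004 -0.0002] q [ 0.092 -0.188 -0.358  1.401 -0.     2.953] F [-0.2  -1.34  2.17] T [-0.323 -0.093  0.018] w 0.0106
tool x in world [0.961 0.276 0.   ] y [ 0.276 -0.961  0.   ] F tool [-0.56  1.24 -2.17]
```

Call:
carry_out(
  moves=[
    [-1,0,0,0,0,0,0],
    [-1,0,0,0,0,0,0],
  ],
)

```text
time_s: 3.42
tool_pos: [0.4371, 0.0401, 0.0912]
orientation: [0.99, 0.139, 0.0, 0.0]
force: [0.7, -1.5, 3.5]
grip_width: 0.0107
```

```bash
python3 snap.py c4; python3 -c "
from h import *
st()"
```

```text
t 3.52 pos [0.4371 0.0401 0.0912] yaw x 0.2797 tilt [ 0.0002 -0.0001] q [ 0.092 -0.188 -0.358  1.401 -0.     2.954] F [ 0.36 -2.18  1.98] T [-0.427 -0.138  0.021] w 0.0106
tool x in world [0.961 0.276 0.   ] y [ 0.276 -0.961  0.   ] F tool [-0.26  2.19 -1.98]
```

View pics/c4.png

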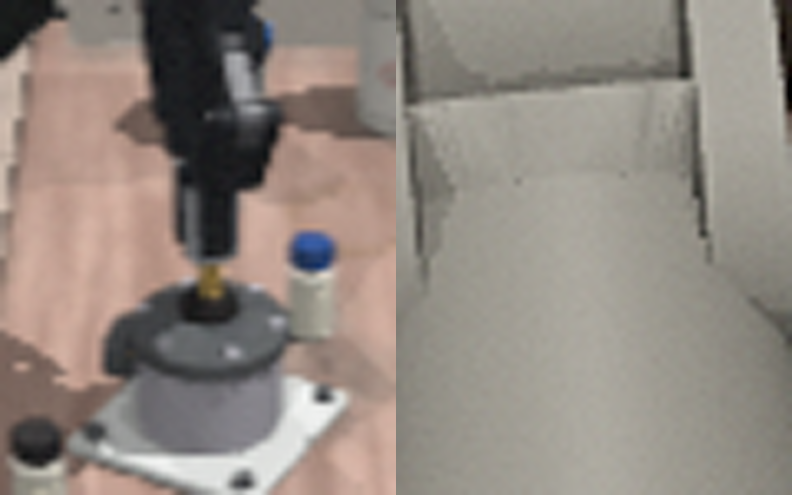

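Call:
carry_out(
  moves=[
    [-1,0,0.0024,-0.0004,0,0,0],
    [-1,0,0.0024,-0.0008,0,0,-0.1],
    [-1,0,0.0024,-0.0011,0,0,-0.2],
    [-1,0,0.0024,-0.0014,0,0,-0.3],
    [-1,0,0.0024,-0.0014,0,0,-0.3],
  ],
)

```text
time_s: 4.15
tool_pos: [0.4373, 0.0391, 0.0918]
orientation: [0.93, 0.366, -0.0, -0.0]
force: [0.3, 0.9, 1.6]
grip_width: 0.0104
```

```bash
python3 -c "
from h import *
st()"
```

```text
t 4.15 pos [0.4373 0.0391 0.0918] yaw x 0.7501 tilt [-0.0001  0.0003] q [ 0.089 -0.188 -0.357  1.402  0.     2.481] F [0.32 0.92 1.63] T [ 0.012 -0.033  0.039] w 0.0104
tool x in world [0.732 0.682 0.   ] y [ 0.682 -0.732 -0.   ] F tool [ 0.86 -0.45 -1.63]
```

Call:
carry_out(
  moves=[
    [-1,0,0,-0.0008,0,0,-0.1],
    [-1,0,0,-0.0011,0,0,-0.2],
    [-1,0,0,-0.0014,0,0,-0.3],
    [-1,0,0,-0.0017,0,0,-0.4],
    [-1,0,0,-0.002,0,0,-0.5],
  ],
)

```text
time_s: 4.78
tool_pos: [0.4376, 0.039, 0.0927]
orientation: [0.719, 0.695, 0.0, 0.0]
force: [1.6, -1.2, 0.7]
grip_width: 0.0109
```

```bash
python3 -c "
from h import *
st()"
```

```text
t 4.78 pos [0.4376 0.039  0.0927] yaw x 1.5372 tilt [ 0.0003 -0.0001] q [ 0.089 -0.188 -0.355  1.403 -0.     1.693] F [ 1.65 -1.24  0.66] T [-0.202 -0.465 -0.06 ] w 0.0109
tool x in world [ 0.034  0.999 -0.   ] y [ 0.999 -0.034  0.   ] F tool [-1.19  1.69 -0.66]
```

Call:
carry_out(
  moves=[
    [-1,-0.001,0.0014,-0.0004,0,0,-0.1],
    [-1,-0.001,0.0014,-0.0008,0,0,-0.2],
    [-1,-0.001,0.0014,-0.0011,0,0,-0.3],
    [-1,-0.001,0.0014,-0.0014,0,0,-0.4],
    [-1,-0.001,0.0014,-0.0017,0,0,-0.5],
  ],
)

```text
time_s: 5.4
tool_pos: [0.4382, 0.0386, 0.0936]
orientation: [0.398, 0.917, 0.0, 0.0]
force: [1.7, -0.4, 1.6]
grip_width: 0.0107
```

```bash
python3 -c "
from h import *
st()"
```

```text
t 5.4 pos [0.4382 0.0386 0.0936] yaw x 2.3227 tilt [0.0003 0.0004] q [ 0.088 -0.186 -0.352  1.405  0.     0.907] F [ 1.69 -0.37  1.64] T [ 0.085 -0.403 -0.043] w 0.0107
tool x in world [-0.683  0.73   0.   ] y [0.73  0.683 0.   ] F tool [-1.42  0.98 -1.64]
```

Call:
carry_out(
  moves=[
    [-1,-0.001,0.001,-0.0005,0,0,-0.1],
    [-1,-0.001,0.001,-0.001,0,0,-0.2],
    [-1,-0.001,0.001,-0.0013,0,0,-0.3],
    [-1,-0.001,0.001,-0.0017,0,0,-0.4],
    [-1,-0.001,0.001,-0.002,0,0,-0.5],
  ],
)

```text
time_s: 6.02
tool_pos: [0.4388, 0.0388, 0.0945]
orientation: [0.017, 1.0, 0.0, -0.0]
force: [1.6, 0.7, -0.5]
grip_width: 0.0107
```

```bash
python3 -c "
from h import *
st()"
```

```text
t 6.03 pos [0.4388 0.0388 0.0945] yaw x 3.1082 tilt [-0.0001  0.0007] q [ 8.800e-02 -1.850e-01 -3.490e-01  1.407e+00  1.000e-03  1.210e-01] F [ 1.63  0.72 -0.46] T [ 0.226 -0.296 -0.021] w 0.0107
tool x in world [-0.999  0.033  0.   ] y [0.033 0.999 0.001] F tool [-1.6   0.77  0.46]
```

Call:
carry_out(
  moves=[
    [-1,-0.0012,0.0006,-0.0003,0,0,-0.1],
    [-1,-0.0012,0.0006,-0.0006,0,0,-0.2],
    [-1,-0.0012,0.0006,-0.0009,0,0,-0.3],
    [-1,-0.0012,0.0006,-0.0012,0,0,-0.4],
    [-1,-0.0012,0.0006,-0.0015,0,0,-0.49],
  ],
)

```text
time_s: 6.65
tool_pos: [0.4392, 0.0391, 0.0952]
orientation: [-0.36, 0.933, 0.001, -0.0]
force: [0.5, 1.7, -0.3]
grip_width: 0.0106
```

```bash
python3 snap.py c5; python3 -c "
from h import *
st()"
```

```text
t 6.75 pos [0.4392 0.0391 0.0952] yaw x -2.4078 tilt [-0.0005  0.0008] q [ 8.800e-02 -1.840e-01 -3.470e-01  1.408e+00  1.000e-03 -6.460e-01] F [-0.15  3.02 -0.01] T [0.556 0.011 0.069] w 0.0105
tool x in world [-0.743 -0.67  -0.   ] y [-0.67   0.743  0.001] F tool [-1.91  2.34  0.02]
```

Call:
carry_out(
  moves=[
    [-1,-0.0013,0.0015,0,0,0,-0.03],
    [-1,-0.0013,0.0015,0,0,0,-0.06],
    [-1,-0.0013,0.0015,0,0,0,-0.06],
  ],
)

```text
time_s: 7.12
tool_pos: [0.4392, 0.0398, 0.0952]
orientation: [-0.401, 0.916, 0.0, -0.0]
force: [0.0, 0.9, -0.2]
grip_width: 0.0103
```

```bash
python3 -c "
from h import *
st()"
```

```text
t 7.12 pos [0.4392 0.0398 0.0952] yaw x -2.3172 tilt [-0.0004  0.0001] q [ 0.09  -0.183 -0.346  1.408  0.    -0.734] F [ 0.03  0.92 -0.24] T [ 0.119 -0.074 -0.231] w 0.0103
tool x in world [-0.679 -0.734  0.   ] y [-0.734  0.679  0.   ] F tool [-0.69  0.6   0.24]
```

Torque about z jumped to -0.23 Nm, against about 0.05 while turning, after 3.69 rad of tool turn. So the nut is at its stop. I'll release it and go up.

Call:
carry_out(
  moves=[
    [-0.7,0,0,0,0,0,0.02],
    [-0.4,0,0,0,0,0,0.02],
    [-0.3,0,0,0,0,0,0.02],
    [-0.3,0,0,-0.03,0,0,0.02],
    [-0.3,0,0,-0.12,0,0,0.02],
  ],
)

```text
time_s: 7.75
tool_pos: [0.4383, 0.0396, 0.1553]
orientation: [-0.388, 0.921, 0.0, -0.002]
force: [1.3, 0.2, 0.5]
grip_width: 0.0301
```

Call:
carry_out(
  moves=[
    [-1,0,0,0,0,0,0],
    [-1,0,0,0,0,0,0],
    [-1,0,0,0,0,0,0],
    [-1,0,0,0,0,0,0],
    [-1,0,0,0,0,0,0],
  ],
)

```text
time_s: 8.38
tool_pos: [0.4391, 0.0397, 0.155]
orientation: [-0.389, 0.921, 0.0, -0.0]
force: [-0.2, 0.1, -0.1]
grip_width: -0.0002
```

```bash
python3 snap.py c6; python3 -c "
from h import *
st([.4382,.0395,.126])
st()"
```

```text
t 8.47 pos [0.4392 0.0398 0.1552] yaw x -2.3434 tilt [-0.0004 -0.    ] q [ 0.09  -0.189 -0.235  1.525  0.    -0.708] F [-0.14  0.    0.47] T [ 0.013 -0.038  0.017] w 0.0002
tool x in world [-0.698 -0.716  0.   ] y [-0.716  0.698  0.   ] F tool [ 0.09  0.1  -0.47]
scaled shift [0.0018 0.0011 0.0584]
t 8.47 pos [0.4392 0.0398 0.1552] yaw x -2.3434 tilt [-0.0004 -0.    ] q [ 0.09  -0.189 -0.235  1.525  0.    -0.708] F [-0.14  0.    0.47] T [ 0.013 -0.038  0.017] w 0.0002
tool x in world [-0.698 -0.716  0.   ] y [-0.716  0.698  0.   ] F tool [ 0.09  0.1  -0.47]
```

View pics/c6.png

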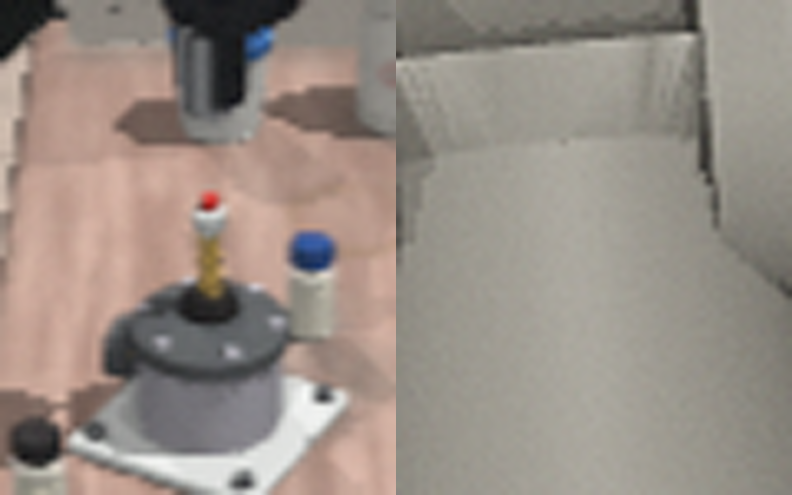

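The crop shows the nut risen up towards the red tip, at about (209,215), with the valve upright. The fingers are shut directly above it. I'll move to just above the tip.

Call:
carry_out(
  moves=[
    [-1,0.0018,0.0011,0.03,0,0,0],
    [-1,0.0018,0.0011,0.06,0,0,0],
    [-1,0.0018,0.0011,0.066,0,0,0],
    [-1,0.0018,0.0011,0.066,0,0,0],
  ],
)

```text
time_s: 8.98
tool_pos: [0.4381, 0.0394, 0.122]
orientation: [-0.389, 0.921, 0.0, -0.0]
force: [0.4, 0.4, -0.5]
grip_width: 0.0001
```

Call:
carry_out(
  moves=[
    [-1,0,0,0.002,0,0,0],
    [-1,0,0,0.004,0,0,0],
    [-1,0,0,0.004,0,0,0],
  ],
)

```text
time_s: 9.35
tool_pos: [0.4384, 0.0395, 0.1205]
orientation: [-0.389, 0.921, -0.0, 0.0]
force: [-0.3, -0.9, 0.2]
grip_width: 0.0
```

```bash
python3 -c "
from h import *
st([.4382,.0395,.12])"
```

```text
t 9.35 pos [0.4384 0.0395 0.1205] yaw x -2.3435 tilt [ 0.0002 -0.    ] q [ 0.09  -0.19  -0.303  1.457 -0.    -0.708] F [-0.27 -0.88  0.21] T [-0.018  0.025  0.004] w 0.0
tool x in world [-0.698 -0.716 -0.   ] y [-0.716  0.698 -0.   ] F tool [ 0.82 -0.43 -0.21]
scaled shift [0.0002 0.0003 0.0011]
```

Now I'll step down 1 mm per call and read the force each time.

Call:
carry_out(
  moves=[
    [-1,0,0,0.002,0,0,0],
    [-1,0,0,0.002,0,0,0],
  ],
)

```text
time_s: 9.6
tool_pos: [0.4382, 0.0395, 0.1193]
orientation: [-0.389, 0.921, 0.0, -0.0]
force: [0.6, -0.7, -0.0]
grip_width: 0.0001
```

Call:
carry_out(
  moves=[
    [-1,0,0,0.002,0,0,0],
    [-1,0,0,0.002,0,0,0],
  ],
)

```text
time_s: 9.85
tool_pos: [0.4383, 0.0395, 0.1183]
orientation: [-0.389, 0.921, 0.0, -0.0]
force: [0.3, -0.9, 0.4]
grip_width: 0.0
```

Call:
carry_out(
  moves=[
    [-1,0,0,0.002,0,0,0],
    [-1,0,0,0.002,0,0,0],
  ],
)

```text
time_s: 10.1
tool_pos: [0.4383, 0.0395, 0.1173]
orientation: [-0.389, 0.921, 0.0, -0.0]
force: [0.2, 0.3, 1.3]
grip_width: -0.0002
```

Call:
carry_out(
  moves=[
    [-1,0,0,0.001,0,0,0],
    [-1,0,0,0.001,0,0,0],
  ],
)

```text
time_s: 10.35
tool_pos: [0.4383, 0.0395, 0.1169]
orientation: [-0.389, 0.921, 0.0, -0.0]
force: [0.1, 0.3, 0.1]
grip_width: -0.0004
```

Call:
carry_out(
  moves=[
    [-1,0,0,0.002,0,0,0],
    [-1,0,0,0.002,0,0,0],
  ],
)

```text
time_s: 10.6
tool_pos: [0.4385, 0.0395, 0.1161]
orientation: [-0.389, 0.921, -0.0, 0.0]
force: [0.5, 0.3, 1.4]
grip_width: 0.0003
```

Call:
carry_out(
  moves=[
    [-1,0,0,0.002,0,0,0],
    [-1,0,0,0.002,0,0,0],
  ],
)

```text
time_s: 10.85
tool_pos: [0.4384, 0.0395, 0.115]
orientation: [-0.389, 0.921, -0.0, 0.0]
force: [0.3, 0.8, 3.4]
grip_width: -0.0
```

Call:
carry_out(
  moves=[
    [-1,0,0,0.002,0,0,0],
    [-1,0,0,0.004,0,0,0],
    [-1,0,0,0.004,0,0,0],
  ],
)

```text
time_s: 11.22
tool_pos: [0.4384, 0.0395, 0.113]
orientation: [-0.389, 0.921, -0.0, 0.0]
force: [0.2, 0.4, 6.1]
grip_width: 0.0002
```

Call:
carry_out(
  moves=[
    [-1,0,0,0.002,0,0,0],
    [-1,0,0,0.002,0,0,0],
  ],
)

```text
time_s: 11.48
tool_pos: [0.4385, 0.0395, 0.1121]
orientation: [-0.389, 0.921, -0.0, 0.0]
force: [-0.0, 0.7, 6.6]
grip_width: 0.0003
```

Call:
carry_out(
  moves=[
    [-1,0,0,0.0006,0,0,0],
    [-1,0,0,0.0006,0,0,0],
  ],
)

```text
time_s: 11.72
tool_pos: [0.4385, 0.0395, 0.1119]
orientation: [-0.389, 0.921, -0.0, 0.0]
force: [1.2, -1.0, 5.3]
grip_width: -0.0001
```

Call:
carry_out(
  moves=[
    [-1,0,0,0,0,0,0],
    [-1,0,0,0,0,0,0],
  ],
)

```text
time_s: 11.98
tool_pos: [0.4385, 0.0395, 0.1119]
orientation: [-0.389, 0.921, -0.0, 0.0]
force: [-0.3, -0.1, 6.1]
grip_width: 0.0001
```

The force averages about 6 N, so the pin is in about 3 mm. I'll add 0.3 mm more for margin and hold.

Call:
carry_out(
  moves=[
    [-1,0,0,0.0006,0,0,0],
    [-1,0,0,0.0006,0,0,0],
  ],
)

```text
time_s: 12.22
tool_pos: [0.4386, 0.0395, 0.1117]
orientation: [-0.389, 0.921, -0.0, 0.0]
force: [-0.8, 0.2, 7.0]
grip_width: 0.0001
```

Call:
carry_out(
  moves=[
    [-1,0,0,0,0,0,0],
    [-1,0,0,0,0,0,0],
  ],
)

```text
time_s: 12.48
tool_pos: [0.4386, 0.0395, 0.1117]
orientation: [-0.389, 0.921, -0.0, 0.0]
force: [-0.4, 0.3, 8.1]
grip_width: 0.0001
```

Call:
carry_out(
  moves=[
    [-1,0,0,0,0,0,0],
    [-1,0,0,0,0,0,0],
  ],
)

```text
time_s: 12.72
tool_pos: [0.4386, 0.0395, 0.1117]
orientation: [-0.389, 0.921, -0.0, 0.0]
force: [-0.7, 0.6, 6.2]
grip_width: 0.0004
```

Call:
carry_out(
  moves=[
    [-1,0,0,0.0006,0,0,0],
    [-1,0,0,0.0006,0,0,0],
  ],
)

```text
time_s: 12.98
tool_pos: [0.4386, 0.0395, 0.1116]
orientation: [-0.389, 0.921, -0.0, 0.0]
force: [-0.4, -0.2, 7.5]
grip_width: 0.0002
```

Call:
carry_out(
  moves=[
    [-1,0,0,0,0,0,0],
    [-1,0,0,0,0,0,0],
  ],
)

```text
time_s: 13.22
tool_pos: [0.4386, 0.0395, 0.1116]
orientation: [-0.389, 0.921, -0.0, 0.001]
force: [-0.6, -0.8, 8.1]
grip_width: 0.0003
```

Call:
carry_out(
  moves=[
    [-1,0,0,0,0,0,0],
    [-1,0,0,0,0,0,0],
  ],
)

```text
time_s: 13.48
tool_pos: [0.4386, 0.0395, 0.1116]
orientation: [-0.389, 0.921, -0.0, 0.0]
force: [-0.0, -0.4, 7.0]
grip_width: -0.0001
```

The force has risen to about 7.5 N and the motion has stiffened, so the pin is at its stop. Total travel is about 4.6 mm, of which about 0.9 mm is bushing, leaving about 3.6 mm of pin travel. I'll hold a little longer, then retract straight up.

Call:
carry_out(
  moves=[
    [-1,0,0,0,0,0,0],
    [-1,0,0,0,0,0,0],
    [-1,0,0,0,0,0,0],
    [-1,0,0,0,0,0,0],
    [-1,0,0,0,0,0,0],
  ],
)

```text
time_s: 14.1
tool_pos: [0.4386, 0.0395, 0.1116]
orientation: [-0.389, 0.921, -0.0, 0.001]
force: [-0.0, -0.1, 7.2]
grip_width: -0.0001
```

Call:
carry_out(
  moves=[
    [-1,0,0,-0.004,0,0,0],
    [-1,0,0,-0.01,0,0,0],
    [-1,0,0,-0.03,0,0,0],
    [-1,0,0,-0.1,0,0,0],
    [-1,0,0,-0.16,0,0,0],
  ],
)

```text
time_s: 14.72
tool_pos: [0.438, 0.0395, 0.1921]
orientation: [-0.389, 0.921, 0.0, -0.0]
force: [0.7, -0.2, 0.0]
grip_width: 0.0004
```

Call:
carry_out(
  moves=[
    [-1,0,0,0,0,0,0],
    [-1,0,0,0,0,0,0],
    [-1,0,0,0,0,0,0],
  ],
)

```text
time_s: 15.1
tool_pos: [0.4378, 0.0394, 0.1899]
orientation: [-0.389, 0.921, 0.0, -0.001]
force: [-0.6, -0.7, -0.3]
grip_width: 0.0001
```

```bash
python3 snap.py c7; python3 -c "
from h import *
st()"
```

```text
t 15.2 pos [0.4379 0.0395 0.1902] yaw x -2.3434 tilt [-0.0014 -0.0001] q [ 0.09  -0.186 -0.166  1.593  0.    -0.708] F [-0.09  0.63  0.6 ] T [ 0.002  0.001 -0.048] w 0.0001
tool x in world [-0.698 -0.716  0.001] y [-0.716  0.698  0.001] F tool [-0.38  0.51 -0.6 ]
```

View pics/c7.png

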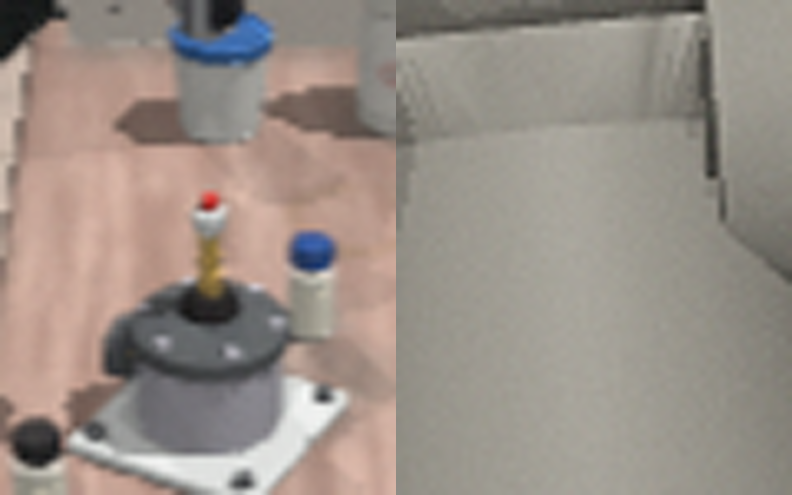

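The pin tip is back at (209,200), exactly where it was before the push. The nut is still up, the valve is upright and both vials stand where they were.

```bash
python3 -c "
from station import r
print(r.sign_off())"
```

```text
the job is handed in; nothing more can be done
None
```

The flask is vented and the job is handed in at about 15 s of the 67 s allowed. No verdict is reported on hand-in.

- **Nut:** I unscrewed it in one grasp, turning about 3.69 rad anticlockwise while rising with the thread. The torque jump to -0.23 Nm showed it had reached its stop. Measured side forces stayed at or below about 3 N.
- **Pin:** I pushed it down with the shut fingers to its stop. Allowing for the bushing, that is about 3.6 mm of pin travel, worked out from force and tool travel rather than read directly. The force averaged about 7.5 N with a peak reading of 8.1 N, against the 13 N limit. I held it there for nearly 2 s and then retracted straight up.
- **Last check:** The side view shows the red tip back where it was before the push, the nut still up, the valve upright and both vials unmoved. The arm is clear, with force near zero. The top camera was blocked by the arm, so it gave no second check. I did not re-check the cup, carton, dropper and tape roll; the arm did not work near them.
- **One disagreement:** The gripper read 10.6 mm while holding the 14 mm nut. I put this down to the fingers flexing, because the torque, the rise of the nut in the pictures and the pin travel all agree that the nut turned.

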